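# Zero the specimen slide on its datum pin with the slack taken up

### The job

Zero the specimen slide: by its upright black handle, which has free play in its drive, first draw the slide back until its nose stands at least 40 mm from the block that holds the sprung datum pin, then take up the play while it is still well clear of the pin and push it forward until the nose presses the pin with about 6 N (the pin, whose setting varies, then gives about 3 mm), never with more than 12 N. Let go with the play still taken up forwards (the handle's foot against the front lug), and leave the other things on the bench where they are.

Things in the scene. Friction and masses are not known exactly. Their poses are not given: they have to be found in the camera images.
- stage: the slide's fixed grey bed, screwed to the bench: 380 x 120 x 16 mm plate with two rails along its length. Origin: centre of its underside, on the bench. Its x axis is the slide direction and points towards the datum pin (forwards); z up.
- datum: dark steel block, 40 (along x) x 50 x 48 mm, fixed on the bed's front end, top 64 mm above the bench; holds the sprung datum pin, a 14 mm round-nosed steel pin pointing back (-x), axis 52 mm above the bench. Origin: centre of the block's underside, on the bed. Axes as the bed's.
- block_face (a point): centre of the block's rear face (the face the pin comes out of), 52 mm above the bench. Axes as the bed's: x forwards. The pin is screw-set in a brass sleeve: its unpressed tip stands anywhere from 10 to 22 mm out from this face, differently each time, and is not measured: find it by feel. It is a spring of 2 N per mm from the first touch, 12 mm travel.
- carriage: the sliding aluminium plate, 190 x 104 x 10 mm, top face 40 mm above the bench, with a steel nose at its front end, two lugs 40 mm wide (tops 58 mm above the bench) with the handle's foot between them, and a round black specimen holder behind, all below 70 mm. Origin: underside of the plate, midway between the lugs, 30 mm above the bench. Axes as the bed's.
- nose (a point): centre of the front face of the carriage's nose, 52 mm above the bench; it meets the pin's tip. Starts 19 to 26 mm from the block's face, clear of the pin or pressing it up to 2.5 mm in; can be drawn back to 70 mm. The carriage slides with a steady drag of about 11 N, which holds it where it is left, also against the pin's push.
- grip (a point): middle of the upright handle at the height to grip, 95 mm above the bench: a black post 14 mm thick along the slide direction and 26 mm across, from 57 to 115 mm above the bench, on a steel foot 24 mm long between the two lugs. Grip it from above with the fingers closing along the slide direction.
- handle (a joint): the handle's place in its free play relative to the carriage, in m along the bed's x: -0.007 foot against the rear lug (pulls the carriage back), +0.007 foot against the front lug (pushes it forward). In between the handle moves with under 2 N and the carriage stays put.
- seed_jar: bystander, loose: amber jar, 52 mm across, 75 mm high. Origin: centre of its underside.
- seed_box: bystander, loose: clear compartment box, 120 x 70 x 28 mm. Origin: centre of its underside.
- forceps: bystander, loose: forceps, 110 mm long, lying flat. Origin: centre of its underside.
- lens: bystander, loose: hand lens, 56 mm round with a wooden handle, 8 mm thick, lying flat. Origin: underside, below the centre of the glass.
- packet_box: bystander, loose: small cardboard box, 90 x 60 x 45 mm. Origin: centre of its underside.
- brass_weight: bystander, loose: brass weight, 34 mm across, 46 mm high, with a small knob. Origin: centre of its underside.
- seed_dish: bystander, loose: white dish, 80 mm across, 22 mm high. Origin: centre of its underside.

How it is judged:
By the outcome, as a careful person would: the job done as asked, in the order asked, and still so for the second after the job is handed in, with the robot touching nothing.
It also fails if it takes over 61 s, if anything falls off the work surface, if the arm or the gripper's body presses on something with over 40 N, if the wrist force passes 120 N, or if a joint passes its speed limit or range.

### The arm

A 6-joint arm with a two-finger parallel gripper is mounted at the origin on the work surface. World frame = base frame: x ahead of the robot, y to its left, z up, the work surface at z = 0. Lengths are in mm, angles in rad, forces in N, time in s.
With the tool pointing down it reaches from about 250 to 775 mm from the base axis. Payload 4 kg.
Tool frame: the origin (TCP) lies midway between the tips of the shut fingers; the grasp point (between the pads) lies 19 mm behind it; z points along the fingers, y is the line along which they close (so a half turn about z gives the same grasp; the last joint's range is limited). The gripper opens to 94 mm and grips with 3 to 60 N. Pads are 16 mm wide; open, the fingers measure 119 mm over their backs; the gripper's body (75 mm by 177 mm) begins 78 mm behind the grasp point.
Start: joints at [1.008, 0.087, 1.371, -0, 1.684, -0.103], TCP at [244.085, 492.892, 205.506] pointing down, gripper open.
Joint ranges: [-3.1, 3.1], [-0.76, 2.03], [0.27, 2.55], [-1.08, 4.22], [0.17, 2.65], [-2.57, 2.57]. Speed limits (rad/s): [2.79, 2.79, 3.14, 3.14, 3.14, 3.14].

### API

Orientations are given as a unit quaternion [w, x, y, z].
In Python, from workcell import monitor, imaging, job gives the robot as it stands. The module is installed in compiled form; this text tells all that it offers.
- The arm moves only by the tool drive_tool, never from a script. Its argument "increments" is a list of rows, each a list of 7 numbers: the turn, a rotation vector about the world's x, y, z in rad, then the shift along the world's x, y, z in m, then the closure, from 0 (fully open) to 1 (shut). A call has 1 to 10 rows; each row is the pose to reach, as a shift and turn from the pose commanded when the call began; what a row does not reach only later rows make up. A row lasts 1/8 s, in which the tool goes at most 62.5 mm and 10.7 degrees, less where a joint would pass 70% of its speed; a pose out of reach is approached as far as the arm can. A call with a gripper value outside its range is refused whole. The fingers move at their own pace and stop on an object; "force" is the grip in N (left out, the last holds). Time passes only in rows, so rows that repeat a pose let the fingers close. It gives the time, the measured TCP pose, the force, the opening and the grip force at its end, in the units of the state.
- monitor.get_obs(): the state, without advancing time (a new reading comes with each control period).
- imaging.snapshot(name): name is "scene" or "top" or "wrist"; returns (picture, depth): 420x560x3 uint8, blue, green, red; 420x560 float32, mm along the optical axis (not along the pixel's ray), 0 where there is no reading.
- imaging.camera_params(name): a dict with "mtx" (3x3 intrinsics, pixels), "position" and "attitude" of the camera in the world; the wrist camera has in their place "T_tool_cam" (4x4, takes a point from camera to tool coordinates, whose origin is the TCP and whose axes are the flange's). Camera axes: x right, y down, z forward; pixel columns grow to the right and rows downward; lengths in mm; the calibration is good to about 2 mm. A picture is of the moment at which its call begins: read the wrist's pose just before it. camera_params takes no time and is no camera call.
- job.sign_off(): hands the job in; it is judged then, once.
The state is a dict: "t": time; "joints": joint angles; "qvel": joint speeds; "joint_torque": joint torques, N m; "tool_pos": TCP position; "tcp_rot": TCP orientation; "wrist_force": force on the tool from outside, world axes, zero at the start; "torque": the same for the moment, N m; "width": finger opening in mm; "grip_force": force on a finger pad.
Only numpy, scipy, OpenCV 4.12 (cv2) and the standard library are available. Lean on these libraries where they do the work, as an engineer would, in place of code of your own. Each camera call takes 0.05 s, during which the arm holds its last target. There are 200 camera calls.

## Working session

There is one attempt and no reset: what is moved stays moved. The work goes in short steps, Python scripts to look and compute and a tool call to move; the robot and the scene stay as the last step left them, time stands still between calls to the robot, and variables do not carry over. Pictures are saved under pics/ and viewed, at most 10 in all, crops included, and the job is handed in when it is done.

Besides the shell and the picture viewer there is one more tool, called after "Request:" as name([rows], argument=value, ...), one row to a line, values as JSON. drive_tool: Moves the arm, as the interface text tells. Its arguments: {"type":"object","properties":{"increments":{"type":"array"},"force":{"type":"number"}},"required":["increments"]}

```bash
mkdir -p pics; cat > h.py <<'E'
import numpy as np, cv2
from scipy.spatial.transform import Rotation as R
from workcell import monitor, imaging, job
def rot(a):
    a=np.array(a,float)
    return a if a.shape==(3,3) else R.from_quat(a,scalar_first=True).as_matrix()
def cam(name,obs=None):
    p=imaging.camera_params(name)
    K=np.array(p['mtx'])
    if 'T_tool_cam' in p:
        T=np.eye(4);T[:3,:3]=rot(obs['tcp_rot']);T[:3,3]=obs['tool_pos']
        T=T@np.array(p['T_tool_cam']);return K,T[:3,3],T[:3,:3]
    return K,np.array(p['position']),rot(p['attitude'])
def ray(c,u,v):
    K,o,A=c;d=A@np.linalg.inv(K)@np.array([u,v,1.]);return o,d
def onplane(c,u,v,z):
    o,d=ray(c,u,v);return o+d*(z-o[2])/d[2]
def atdepth(c,u,v,dep):
    o,d=ray(c,u,v);return o+d*dep
def proj(c,P):
    K,o,A=c;q=K@(A.T@(np.array(P)-o));return q[:2]/q[2]
E
python3 - <<'E'
from h import *
o=monitor.get_obs();print(o)
for n in ['top','scene']:
    im,d=imaging.snapshot(n);cv2.imwrite(f'pics/{n}0.png',im);np.save(f'{n}0.npy',d)
    print(n,imaging.camera_params(n))
print(imaging.camera_params('wrist'))
E
```

```text
{'t': 0.0, 'joints': array([ 1.00792548e+00,  8.79325834e-02,  1.37225137e+00, -1.80468059e-05,
        1.68356248e+00, -1.03109772e-01]), 'qvel': array([-6.04364044e-04, -8.38717355e-04, -6.58312207e-05, -8.08576076e-04,
        1.24524047e-03,  3.84797417e-04]), 'joint_torque': array([ 1.02864778e-03, -3.40172839e+01, -3.02430439e+01,  7.17501249e-02,
        3.27123399e-02, -1.61162825e-04]), 'tool_pos': array([243.77837983, 492.4204233 , 204.31787265]), 'tcp_rot': array([-3.43528830e-04,  2.27862055e-01,  9.73692829e-01, -1.02066609e-03]), 'wrist_force': array([ 1.2700967 ,  0.2009905 , -0.89616266]), 'torque': array([ 0.02382297, -0.00962045,  0.00604903]), 'grip_force': 0.0, 'width': 94.30153952399648}
top {'mtx': array([[528.24063105,   0.        , 279.55737761],
       [  0.        , 528.24063105, 211.44219043],
       [  0.        ,   0.        ,   1.        ]]), 'position': array([ 442.08697806,  -44.14343099, 1278.39838401]), 'attitude': array([-0.03620509,  0.71341777, -0.69931249,  0.02619763])}
scene {'mtx': array([[384.66739258,   0.        , 283.55690121],
       [  0.        , 384.66739258, 208.14570792],
       [  0.        ,   0.        ,   1.        ]]), 'position': array([1074.06616544, -155.55428883,  839.7630731 ]), 'attitude': array([-0.2481595 ,  0.74053615,  0.59330773, -0.19495899])}
{'mtx': array([[378.44433239,   0.        , 279.26352054],
       [  0.        , 378.44433239, 212.73856919],
       [  0.        ,   0.        ,   1.        ]]), 'T_tool_cam': array([[ 5.70841592e-04, -9.61654446e-01, -2.74263379e-01,
         8.08525078e+01],
       [ 9.99999786e-01,  4.60911988e-04,  4.65258643e-04,
        -6.88210798e-01],
       [-3.21006764e-04, -2.74263586e-01,  9.61654503e-01,
        -1.79454032e+02],
       [ 0.00000000e+00,  0.00000000e+00,  0.00000000e+00,
         1.00000000e+00]])}
```

View pics/top0.png

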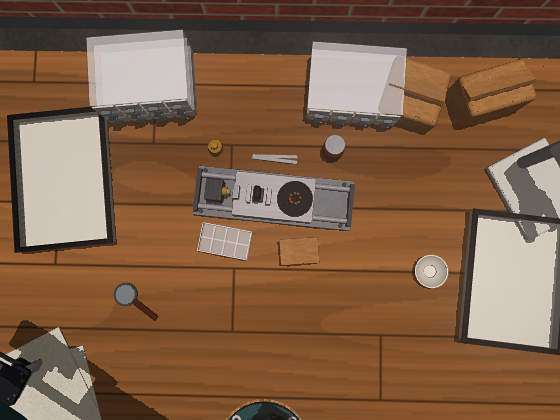

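View pics/scene0.png

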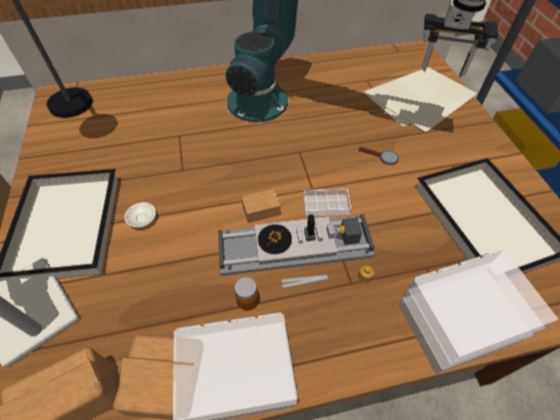

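The top view shows the bed from about (197,190) to (353,205), the datum block at (216,190), the handle near (258,194) and the lugs at (249,193)/(267,195). The scene view shows the handle's top near (311,217).

```bash
python3 - <<'E'
from h import *
ct,cs=cam('top'),cam('scene')
c=[onplane(ct,*p,16) for p in [(200,166),(354,181),(351,230),(194,213)]]
for p in c: print('corner',p.round())
c=np.array(c);ax=(c[0]+c[3]-c[1]-c[2]);L=np.linalg.norm(ax)/2;ax/=np.linalg.norm(ax)
print('centre',c.mean(0),'len',L,'ax',ax,'yaw',np.arctan2(ax[1],ax[0]))
for n,cc in (('top',ct),('scene',cs)):
    im=cv2.imread(f'pics/{n}0.png');d=np.load(f'{n}0.npy')
    v,u=np.mgrid[:420,:560];K,o,A=cc
    P=np.stack([(u-K[0,2])/K[0,0]*d,(v-K[1,2])/K[1,1]*d,d],-1)@A.T+o
    ctr=c.mean(0)
    q=P-ctr; s=q@ax; lat=q[...,0]*-ax[1]+q[...,1]*ax[0]
    m=(d>0)&(abs(s)<190)&(abs(lat)<60)
    h=m&(P[...,2]>85)&(P[...,2]<130)
    print(n,'handle px',h.sum(),P[h].mean(0) if h.any() else '',P[h].max(0), 's',s[h].min(),s[h].max(),'lat',lat[h].mean(),'uv',u[h].mean(),v[h].mean())
    b=m&(P[...,2]>58)&(P[...,2]<75)&(s>100)
    print(' block',b.sum(),P[b].mean(0),s[b].min(),s[b].max(),lat[b].min(),lat[b].max())
E
```

```text
corner [660. 170.  16.]
corner [ 631. -203.   16.]
corner [ 512. -197.   16.]
corner [546. 180.  16.]
centre [587.36487812 -12.25072756  16.        ] len 376.1896696873829 ax [0.08395552 0.9964695  0.        ] yaw 1.4867418649565518
top handle px 84 [588.48903778  25.47545291 111.01358673] [601.27818557  33.35519212 118.27445647] s 31.367092038576676 45.25949239546948 lat 2.04713030177806 uv 256.60714285714283 191.6547619047619
 block 388 [598.56376406 127.12937258  62.83989289] 107.50916715881043 162.40311375675427 -24.537213853365667 25.34695549900985
scene handle px 106 [593.67108518  21.59156941 106.63921814] [603.46758437  30.13257847 118.65215507] s 28.31520028886499 42.44452633445039 lat -3.4426953576665857 uv 310.72641509433964 222.28301886792454
 block 323 [599.42405648 123.06638264  63.30486452] 105.51900062968444 158.9929151162842 -24.29984881739226 25.605311526312107
```

Request:
drive_tool([
  [0,0,0.04,0.035,-0.047,0,0],
  [0,0,0.08,0.07,-0.094,0,0],
  [0,0,0.12,0.104,-0.141,0,0],
  [0,0,0.16,0.138,-0.188,0,0],
  [0,0,0.2,0.172,-0.235,0,0],
  [0,0,0.24,0.207,-0.282,0,0],
  [0,0,0.28,0.241,-0.329,0,0],
  [0,0,0.32,0.276,-0.376,0,0],
  [0,0,0.376,0.31,-0.423,0,0],
  [0,0,0.376,0.344,-0.469,0,0],
], force=40)

```text
t: 1.35
tool_pos: [588.7, 22.2, 204.9]
tcp_rot: [-0.0, 0.042, 0.999, 0.0]
wrist_force: [0.2, 0.0, -0.2]
width: 94.0
grip_force: 0.0
```

Request:
drive_tool([
  [0,0,0,0,0,0,0],
  [0,0,0,0,0,0,0],
  [0,0,0,0,0,0,0],
])

```text
t: 1.72
tool_pos: [587.4, 25.3, 205.7]
tcp_rot: [-0.0, 0.041, 0.999, 0.0]
wrist_force: [0.1, -0.2, 0.4]
width: 94.1
grip_force: 0.0
```

```bash
python3 - <<'E'
from h import *
o=monitor.get_obs();im,d=imaging.snapshot('wrist');cv2.imwrite('pics/w1.png',im);np.save('w1.npy',d)
import pickle;pickle.dump(o,open('w1.pkl','wb'))
print(o['t'],o['tool_pos'],o['tcp_rot'],o['wrist_force'],o['joints'])
E
```

```text
1.725 [587.41296038  25.26685634 205.68791938] [-3.20694354e-05  4.09712701e-02  9.99160297e-01  2.32491431e-04] [ 0.12798349 -0.21406545  0.42366976] [-5.37057896e-02  1.72022498e-01  1.27583566e+00  4.67662862e-04
  1.69380453e+00 -1.54247927e+00]
```

View pics/w1.png

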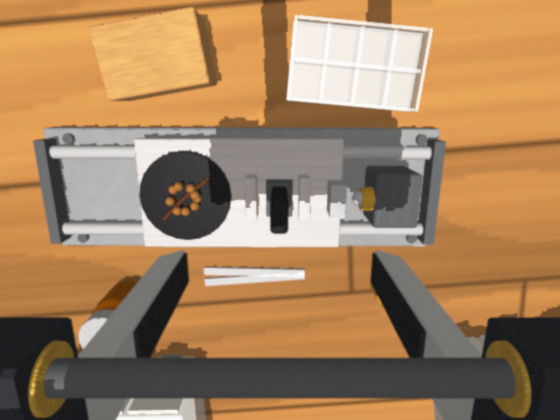

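The wrist view shows the handle at about (279,205), lugs at (250,198) and (304,198), nose ending near (346,200), the brass sleeve at (368,199) and the block at (392,197).

```bash
cat > meas.py <<'E'
from h import *
def measure(im,d,o,yaw):
    c=cam('wrist',o);K,p0,A=c
    v,u=np.mgrid[:420,:560]
    P=np.stack([(u-K[0,2])/K[0,0]*d,(v-K[1,2])/K[1,1]*d,d],-1)@A.T+p0
    ax=np.array([np.cos(yaw),np.sin(yaw),0]);la=np.array([-ax[1],ax[0],0])
    s=P@ax;l=P@la;z=P[...,2]
    reg=(d>0)&(v>125)&(v<245)&(u>35)&(u<445)
    h=reg&(z>85)&(z<130)
    t=h&(z>np.percentile(z[h],60)-4)
    q=lambda a,m:np.percentile(a[m],[2,50,98]).round(1)
    print('handle top z',q(z,h),'top s',q(s,t),'l',q(l,t),'xy',(ax*np.mean(q(s,t)[[0,2]])+la*np.mean(q(l,t)[[0,2]])).round(1))
    hs=np.mean(q(s,t)[[0,2]])
    b=reg&(z>58)&(z<70)&(s>hs+60);print('block z',q(z,b),'s',q(s,b),'l',q(l,b))
    n=reg&(z>47)&(z<66)&(s>hs+12)&(s<hs+78)&(abs(l-np.mean(q(l,t)[[0,2]]))<18)
    ln=np.median(l[b])
    for w in np.arange(hs-30,hs+85,2):
        k=reg&(abs(s-w)<1)&(abs(l-ln)<6)
        if k.any(): print(int(w-hs),int(np.median(z[k])),end=' | ')
    print()
    return P,s,l
E
python3 - <<'E'
from meas import *
import pickle
o=pickle.load(open('w1.pkl','rb'));im=cv2.imread('pics/w1.png');d=np.load('w1.npy');c=cam('wrist',o)
# bed yaw from long bed edges: frame corners at z=16
a=[onplane(c,*p,16) for p in [(45,130),(438,130),(433,243),(58,243)]]
m=(a[1]-a[0]);m2=(a[2]-a[3]);print(np.arctan2(m[1],m[0]),np.arctan2(m2[1],m2[0]))
measure(im,d,o,1.487)
# triangulate handle top centre (wrist vs top view)
o1,d1=ray(c,279,186);
ct=cam('top')
for uv in [(256.6,191.7)]:
    o2,d2=ray(ct,*uv)
    M=np.stack([d1,-d2],1);k=np.linalg.lstsq(M,o2-o1,rcond=None)[0];print('tri',o1+d1*k[0],o2+d2*k[1])
# handle column check along the image: black mask edge cols
g=im.max(2)
for r in (190,200,210,220): print(r,np.where(g[r,265:295]<60)[0]+265)
E
```

```text
1.489335724905636 1.4890182227882067
handle top z [ 88.7 114.4 116.4] top s [67.2 74.  80.7] l [-595.  -582.2 -570.6] xy [586.9  24.9   0. ]
block z [58.6 63.9 65.5] s [147.8 174.6 195.8] l [-606.  -581.7 -558.6]
-30 58 | -28 58 | -26 58 | -24 58 | -22 58 | -20 43 | -18 40 | -16 39 | -14 39 | -12 56 | -10 57 | -8 57 | -6 114 | -4 115 | -2 115 | 0 115 | 2 115 | 4 115 | 6 114 | 8 57 | 10 56 | 12 56 | 14 40 | 16 40 | 18 57 | 20 58 | 22 58 | 24 58 | 26 58 | 28 57 | 30 39 | 32 40 | 34 40 | 36 40 | 38 40 | 40 40 | 42 39 | 44 48 | 46 64 | 48 64 | 50 64 | 52 64 | 54 64 | 55 64 | 57 63 | 65 53 | 67 54 | 69 54 | 71 56 | 73 58 | 75 60 | 77 61 | 79 61 | 81 61 | 83 61 | 
tri [598.71146884  24.04809991 -54.0469532 ] [608.84072695  35.22946668 -52.11040888]
190 [270 271 272 273 274 275 276 277 278 279 280 281 282 283 284 285 286 287
 288]
200 [270 271 272 273 274 275 276 277 278 279 280 281 282 283 284 285 286 287
 288 289]
210 [270 271 272 273 274 275 276 277 278 279 280 281 282 283 284 285 286 287]
220 [271 272 273 274 275 276 277 278 279 280 281 282 283 284 285 286]
```

Request:
drive_tool([
  [0,0,0,0,0,-0.05,0],
  [0,0,0,0,0,-0.095,0],
  [0,0,0,0,0,-0.12,0],
  [0,0,0,0,0,-0.1295,0],
  [0,0,0,0,0,-0.1295,0],
  [0,0,0,0,0,-0.1295,0.9],
  [0,0,0,0,0,-0.1295,0.9],
  [0,0,0,0,0,-0.1295,0.9],
  [0,0,0,0,0,-0.1295,0.9],
  [0,0,0,0,0,-0.1295,0.9],
], force=40)

```text
t: 3.02
tool_pos: [588.1, 23.8, 76.0]
tcp_rot: [0.0, 0.042, 0.999, 0.0]
wrist_force: [-0.1, 0.7, -0.6]
width: 47.5
grip_force: 0.0
```

Request:
drive_tool([
  [0,0,0,0,0,0,0.9],
  [0,0,0,0,0,0,0.9],
])

```text
t: 3.28
tool_pos: [588.0, 23.9, 75.9]
tcp_rot: [-0.0, 0.042, 0.999, 0.0]
wrist_force: [0.3, -0.2, -0.4]
width: 27.5
grip_force: 0.0
```

Request:
drive_tool([
  [0,0,0,0,0,0,0.95],
  [0,0,0,0,0,0,0.95],
  [0,0,0,0,0,0,0.95],
  [0,0,0,0,0,0,0.95],
])

```text
t: 3.78
tool_pos: [588.1, 24.0, 76.0]
tcp_rot: [-0.0, 0.042, 0.999, 0.0]
wrist_force: [-0.0, 0.5, -0.5]
width: 13.8
grip_force: 40.0
```

Request:
drive_tool([
  [0,0,0,-0.0002,-0.002,0,1],
  [0,0,0,-0.0003,-0.004,0,1],
  [0,0,0,-0.0005,-0.006,0,1],
  [0,0,0,-0.0007,-0.008,0,1],
  [0,0,0,-0.0008,-0.01,0,1],
  [0,0,0,-0.001,-0.012,0,1],
  [0,0,0,-0.0012,-0.014,0,1],
  [0,0,0,-0.0013,-0.016,0,1],
])

```text
t: 4.78
tool_pos: [587.0, 11.8, 76.0]
tcp_rot: [0.0, 0.041, 0.999, 0.003]
wrist_force: [1.6, 10.8, -0.3]
width: 13.7
grip_force: 40.0
```

Request:
drive_tool([
  [0,0,0,-0.0003,-0.003,0,1],
  [0,0,0,-0.0005,-0.006,0,1],
  [0,0,0,-0.0008,-0.009,0,1],
  [0,0,0,-0.001,-0.012,0,1],
  [0,0,0,-0.0013,-0.015,0,1],
  [0,0,0,-0.0015,-0.018,0,1],
  [0,0,0,-0.0018,-0.021,0,1],
  [0,0,0,-0.0018,-0.021,0,1],
  [0,0,0,-0.0018,-0.021,0,1],
])

```text
t: 5.9
tool_pos: [585.2, -9.7, 76.0]
tcp_rot: [0.0, 0.041, 0.999, 0.003]
wrist_force: [1.4, 9.8, -0.9]
width: 13.9
grip_force: 40.0
```

```bash
python3 - <<'E'
from meas import *
o=monitor.get_obs();im,d=imaging.snapshot('wrist');cv2.imwrite('pics/w2.png',im)
im2,_=imaging.snapshot('top');cv2.imwrite('pics/t2.png',cv2.resize(im2[140:250,180:370],None,fx=4,fy=4))
c=cam('wrist',o);print(o['t'],o['tool_pos'],o['wrist_force'],o['width'])
np.save('w2.npy',d);v,u=np.mgrid[:420,:560];K,p0,A=c
P=np.stack([(u-K[0,2])/K[0,0]*d,(v-K[1,2])/K[1,1]*d,d],-1)@A.T+p0
ax=np.array([np.cos(1.488),np.sin(1.488),0]);la=np.array([-ax[1],ax[0],0]);s=P@ax;l=P@la
for w in range(0,210,2):
    k=(abs(s-w)<1)&(abs(l+582)<9)&(d>0)&(P[...,2]<80)
    if k.any(): print(w,int(np.median(P[...,2][k])),end=' | ')
E
```

```text
5.9 [585.22056249  -9.66129176  75.96770202] [ 1.37489539  9.842071   -0.93591379] 13.930429697800564
0 48 | 2 45 | 4 40 | 6 40 | 8 40 | 10 40 | 12 40 | 14 40 | 16 40 | 18 58 | 20 58 | 22 57 | 24 57 | 26 57 | 28 57 | 30 57 | 32 57 | 46 57 | 48 57 | 50 57 | 52 40 | 54 40 | 56 40 | 58 40 | 60 40 | 62 40 | 64 43 | 66 57 | 68 58 | 70 57 | 72 58 | 74 57 | 78 40 | 80 40 | 82 40 | 84 40 | 86 40 | 88 40 | 90 40 | 92 53 | 94 64 | 96 64 | 98 64 | 100 64 | 102 64 | 104 64 | 106 63 | 112 15 | 114 16 | 116 16 | 118 15 | 120 15 | 122 16 | 124 16 | 126 16 | 128 16 | 130 16 | 132 16 | 134 16 | 136 16 | 138 16 | 140 52 | 142 53 | 144 51 | 146 56 | 148 57 | 150 59 | 152 57 | 154 58 | 156 41 | 158 39 | 160 64 | 162 64 | 164 64 | 166 64 | 168 64 | 170 64 | 172 64 | 174 64 | 176 64 | 178 64 | 180 64 | 182 64 | 184 64 | 186 64 | 188 64 | 190 64 | 192 64 | 194 63 |
```

View pics/t2.png

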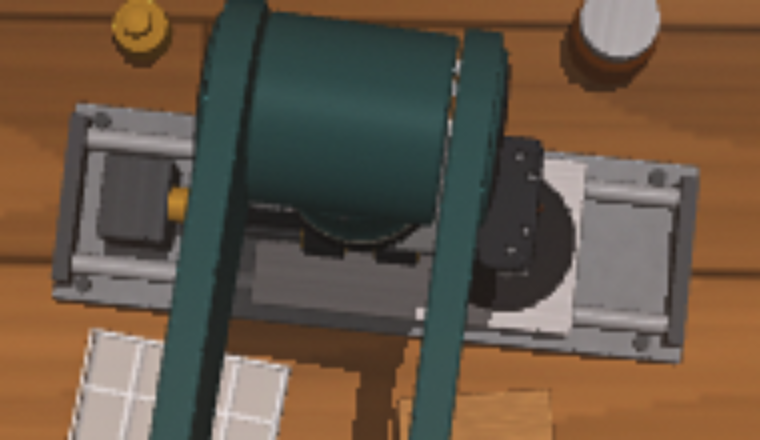

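View pics/w2.png

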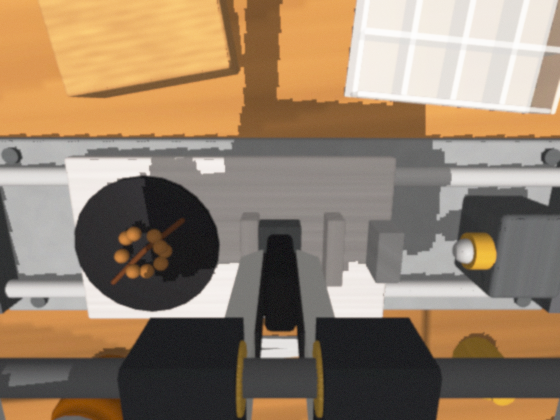

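The wrist view shows the nose front near column 403 and the pin tip near column 457. The gap from nose to block is about 48 mm, and the pin stands out about 16 mm. I'll draw back a little more for margin, then take up the play.

Request:
drive_tool([
  [0,0,0,-0.0002,-0.002,0,1],
  [0,0,0,-0.0003,-0.004,0,1],
  [0,0,0,-0.0003,-0.004,0,1],
  [0,0,0,-0.0003,-0.004,0,1],
])

```text
t: 6.5
tool_pos: [584.9, -13.5, 76.0]
tcp_rot: [0.0, 0.041, 0.999, 0.003]
wrist_force: [0.7, 10.0, -0.3]
width: 14.0
grip_force: 40.0
```

Request:
drive_tool([
  [0,0,0,0.0002,0.002,0,1],
  [0,0,0,0.0003,0.004,0,1],
  [0,0,0,0.0005,0.006,0,1],
  [0,0,0,0.0007,0.008,0,1],
  [0,0,0,0.0008,0.01,0,1],
  [0,0,0,0.001,0.012,0,1],
  [0,0,0,0.001,0.012,0,1],
])

```text
t: 7.38
tool_pos: [585.6, -4.9, 76.0]
tcp_rot: [-0.0, 0.042, 0.999, 0.0]
wrist_force: [0.0, 0.3, -0.8]
width: 13.9
grip_force: 40.0
```

Request:
drive_tool([
  [0,0,0,0.0002,0.002,0,1],
  [0,0,0,0.0003,0.004,0,1],
  [0,0,0,0.0005,0.006,0,1],
  [0,0,0,0.0007,0.008,0,1],
  [0,0,0,0.0008,0.01,0,1],
  [0,0,0,0.0008,0.01,0,1],
  [0,0,0,0.0008,0.01,0,1],
])

```text
t: 8.25
tool_pos: [586.2, 1.5, 76.0]
tcp_rot: [-0.0, 0.043, 0.999, -0.003]
wrist_force: [-2.5, -8.7, -1.1]
width: 13.6
grip_force: 40.0
```

Request:
drive_tool([
  [0,0,0,0.0003,0.004,0,1],
  [0,0,0,0.0007,0.008,0,1],
  [0,0,0,0.001,0.012,0,1],
  [0,0,0,0.0013,0.015,0,1],
  [0,0,0,0.0015,0.018,0,1],
  [0,0,0,0.0017,0.02,0,1],
  [0,0,0,0.0018,0.022,0,1],
  [0,0,0,0.002,0.024,0,1],
  [0,0,0,0.002,0.024,0,1],
])

```text
t: 9.38
tool_pos: [588.2, 25.3, 76.0]
tcp_rot: [-0.0, 0.043, 0.999, -0.003]
wrist_force: [-2.8, -9.5, 0.2]
width: 13.9
grip_force: 40.0
```

Request:
drive_tool([
  [0,0,0,0.0001,0.001,0,1],
  [0,0,0,0.0002,0.002,0,1],
  [0,0,0,0.0002,0.002,0,1],
])

```text
t: 9.75
tool_pos: [588.3, 27.1, 75.9]
tcp_rot: [-0.0, 0.043, 0.999, -0.003]
wrist_force: [-2.0, -10.9, -0.4]
width: 13.7
grip_force: 40.0
```

```bash
python3 - <<'E'
from meas import *
o=monitor.get_obs();im,d=imaging.snapshot('wrist')
cv2.imwrite('pics/w3.png',cv2.resize(im[180:320,260:560],None,fx=2.6,fy=2.6))
c=cam('wrist',o);print(o['t'],o['tool_pos'],o['wrist_force'],o['width'])
v,u=np.mgrid[:420,:560];K,p0,A=c
P=np.stack([(u-K[0,2])/K[0,0]*d,(v-K[1,2])/K[1,1]*d,d],-1)@A.T+p0
ax=np.array([np.cos(1.488),np.sin(1.488),0]);la=np.array([-ax[1],ax[0],0]);s=P@ax;l=P@la
for w in range(80,164,1):
    k=(abs(s-w)<.5)&(abs(l+582)<7)&(d>0)&(P[...,2]<80)
    if k.any(): print(w,int(np.median(P[...,2][k])),end=' | ')
E
```

```text
9.75 [588.33728538  27.08285743  75.9456478 ] [ -2.04152317 -10.92044275  -0.35328747] 13.71290990791989
83 57 | 84 57 | 85 57 | 86 57 | 87 57 | 88 58 | 89 57 | 90 58 | 91 58 | 92 57 | 93 58 | 94 58 | 95 57 | 96 58 | 97 57 | 99 39 | 100 40 | 101 40 | 102 40 | 103 40 | 104 39 | 105 40 | 106 40 | 107 39 | 108 40 | 109 40 | 110 40 | 111 40 | 112 40 | 113 40 | 114 51 | 115 63 | 116 64 | 117 63 | 118 64 | 119 64 | 120 64 | 121 64 | 122 64 | 123 64 | 124 64 | 125 64 | 126 64 | 127 64 | 128 63 | 134 15 | 135 16 | 136 15 | 137 16 | 138 16 | 139 52 | 140 53 | 141 54 | 142 54 | 143 55 | 144 55 | 145 54 | 146 54 | 147 58 | 148 60 | 149 60 | 150 60 | 151 59 | 152 60 | 153 60 | 154 59 | 155 59 | 156 61 | 157 30 | 158 62 | 159 63 | 160 64 | 161 64 | 162 64 | 163 64 |
```

View pics/w3.png

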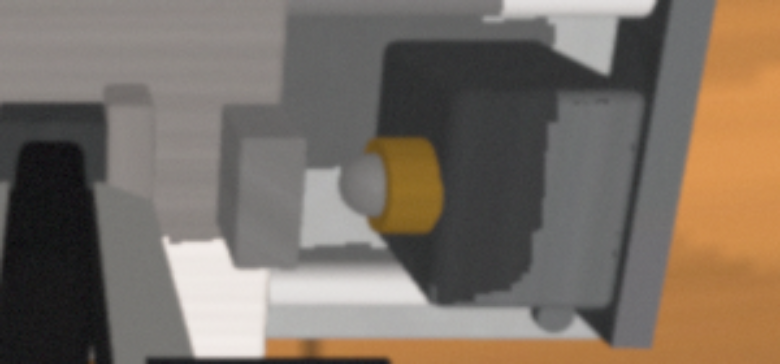

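The crop shows the nose front (column 300) still clear of the pin tip (column 340), by about 9 mm. From here I'll feel forward in small steps.

Request:
drive_tool([
  [0,0,0,0.0001,0.0015,0,1],
  [0,0,0,0.0002,0.003,0,1],
  [0,0,0,0.0003,0.0045,0,1],
  [0,0,0,0.0005,0.006,0,1],
  [0,0,0,0.0005,0.006,0,1],
  [0,0,0,0.0005,0.006,0,1],
])

```text
t: 10.55
tool_pos: [588.9, 33.2, 76.0]
tcp_rot: [-0.0, 0.043, 0.999, -0.003]
wrist_force: [-1.6, -10.0, -0.4]
width: 14.0
grip_force: 40.0
```

Request:
drive_tool([
  [0,0,0,0.0001,0.001,0,1],
  [0,0,0,0.0001,0.001,0,1],
  [0,0,0,0.0001,0.001,0,1],
])

```text
t: 10.92
tool_pos: [589.0, 34.1, 76.0]
tcp_rot: [-0.0, 0.043, 0.999, -0.003]
wrist_force: [-1.3, -11.4, -0.4]
width: 13.6
grip_force: 40.0
```

Request:
drive_tool([
  [0,0,0,0.0001,0.001,0,1],
  [0,0,0,0.0001,0.001,0,1],
  [0,0,0,0.0001,0.001,0,1],
])

```text
t: 11.3
tool_pos: [589.0, 35.1, 76.0]
tcp_rot: [-0.0, 0.043, 0.999, -0.003]
wrist_force: [-1.8, -11.1, 0.3]
width: 14.0
grip_force: 40.0
```

Request:
drive_tool([
  [0,0,0,0.0001,0.001,0,1],
  [0,0,0,0.0001,0.001,0,1],
  [0,0,0,0.0001,0.001,0,1],
])

```text
t: 11.68
tool_pos: [589.1, 36.1, 76.0]
tcp_rot: [-0.0, 0.043, 0.999, -0.003]
wrist_force: [-2.0, -10.1, -0.6]
width: 13.8
grip_force: 40.0
```

Request:
drive_tool([
  [0,0,0,0.0001,0.001,0,1],
  [0,0,0,0.0001,0.001,0,1],
  [0,0,0,0.0001,0.001,0,1],
])

```text
t: 12.05
tool_pos: [589.2, 37.1, 76.0]
tcp_rot: [-0.0, 0.043, 0.999, -0.003]
wrist_force: [-1.3, -10.5, -0.0]
width: 13.9
grip_force: 40.0
```

Request:
drive_tool([
  [0,0,0,0.0001,0.001,0,1],
  [0,0,0,0.0001,0.001,0,1],
  [0,0,0,0.0001,0.001,0,1],
])

```text
t: 12.42
tool_pos: [589.3, 38.0, 75.9]
tcp_rot: [-0.001, 0.043, 0.999, -0.003]
wrist_force: [-0.8, -10.4, 0.4]
width: 13.8
grip_force: 40.0
```

```bash
cat > avg.py <<'E'
from h import *
a=[]
for i in range(12):
    imaging.snapshot('wrist');o=monitor.get_obs();a.append(np.r_[o['tool_pos'],o['wrist_force']])
a=np.array(a);ax=np.array([.083,.9965,0]);print(o['t'],a.mean(0).round(2),'s',(a[:,:3]@ax).mean().round(2),'F',(a[:,3:]@ax).mean().round(2),(a[:,3:]@ax).std().round(2))
E
python3 avg.py
```

```text
13.025 [ 5.8928e+02  3.7990e+01  7.5960e+01 -1.8300e+00 -1.0680e+01  1.1000e-01] s 86.77 F -10.8 0.46
```

Request:
drive_tool([
  [0,0,0,0.0001,0.001,0,1],
  [0,0,0,0.0001,0.001,0,1],
  [0,0,0,0.0001,0.001,0,1],
])

```text
t: 13.4
tool_pos: [589.3, 38.6, 76.0]
tcp_rot: [-0.001, 0.043, 0.999, -0.004]
wrist_force: [-2.1, -12.1, 0.2]
width: 14.0
grip_force: 40.0
```

```bash
python3 avg.py
```

```text
14.0 [ 5.8933e+02  3.8600e+01  7.5960e+01 -2.1800e+00 -1.1600e+01  8.0000e-02] s 87.38 F -11.74 0.6
```

Request:
drive_tool([
  [0,0,0,0.0001,0.001,0,1],
  [0,0,0,0.0001,0.001,0,1],
  [0,0,0,0.0001,0.001,0,1],
])

```text
t: 14.38
tool_pos: [589.4, 39.2, 76.0]
tcp_rot: [-0.001, 0.043, 0.999, -0.004]
wrist_force: [-2.1, -12.9, 0.9]
width: 13.7
grip_force: 40.0
```

```bash
python3 avg.py
```

```text
14.975 [ 5.8939e+02  3.9190e+01  7.5960e+01 -2.1900e+00 -1.2630e+01  4.7000e-01] s 87.97 F -12.77 0.37
```

Request:
drive_tool([
  [0,0,0,0.0001,0.001,0,1],
  [0,0,0,0.0002,0.002,0,1],
  [0,0,0,0.0002,0.0025,0,1],
  [0,0,0,0.0002,0.0025,0,1],
  [0,0,0,0.0002,0.0025,0,1],
])

```text
t: 15.6
tool_pos: [589.5, 40.5, 76.0]
tcp_rot: [-0.001, 0.043, 0.999, -0.005]
wrist_force: [-3.8, -15.2, 0.2]
width: 13.6
grip_force: 40.0
```

```bash
python3 avg.py
```

```text
16.2 [ 5.895e+02  4.054e+01  7.596e+01 -2.530e+00 -1.522e+01  4.800e-01] s 89.33 F -15.38 0.42
```

Request:
drive_tool([
  [0,0,0,0.0001,0.0006,0,1],
  [0,0,0,0.0001,0.0011,0,1],
  [0,0,0,0.0001,0.0011,0,1],
  [0,0,0,0.0001,0.0011,0,1],
])

```text
t: 16.7
tool_pos: [589.5, 41.2, 75.9]
tcp_rot: [-0.001, 0.043, 0.999, -0.005]
wrist_force: [-3.5, -16.9, 0.4]
width: 13.5
grip_force: 40.0
```

```bash
python3 avg.py
```

```text
17.3 [ 5.8955e+02  4.1150e+01  7.5960e+01 -2.9700e+00 -1.6370e+01  3.5000e-01] s 89.93 F -16.56 0.35
```

Request:
drive_tool([
  [0,0,0,-0.0001,-0.001,0,1],
  [0,0,0,-0.0002,-0.002,0,1],
  [0,0,0,-0.0003,-0.003,0,1],
  [0,0,0,-0.0003,-0.0035,0,1],
  [0,0,0,-0.0003,-0.0035,0,1],
  [0,0,0,-0.0003,-0.0035,0,1],
])

```text
t: 18.05
tool_pos: [589.5, 41.0, 75.9]
tcp_rot: [-0.0, 0.043, 0.999, -0.003]
wrist_force: [-1.5, -9.2, 0.8]
width: 14.1
grip_force: 40.0
```

```bash
python3 avg.py
```

```text
18.65 [ 5.8953e+02  4.0990e+01  7.5970e+01 -1.8300e+00 -8.5900e+00  3.0000e-02] s 89.78 F -8.71 0.48
```

Request:
drive_tool([
  [0,0,0,-0.0001,-0.001,0,1],
  [0,0,0,-0.0002,-0.0022,0,1],
  [0,0,0,-0.0002,-0.0022,0,1],
])

```text
t: 19.02
tool_pos: [589.5, 40.9, 76.0]
tcp_rot: [-0.0, 0.042, 0.999, -0.001]
wrist_force: [-1.3, -5.9, -0.3]
width: 13.4
grip_force: 40.0
```

Request:
drive_tool([
  [0,0,0,0,0,0,0.5],
  [0,0,0,0,0,0,0.5],
  [0,0,0,0,0,0,0.5],
  [0,0,0,0,0,0,0.5],
  [0,0,0,0,0,0,0.5],
])

```text
t: 19.65
tool_pos: [589.7, 42.0, 76.0]
tcp_rot: [0.0, 0.042, 0.999, 0.0]
wrist_force: [-0.7, -0.5, -0.1]
width: 46.8
grip_force: 0.0
```

Request:
drive_tool([
  [0,0,0,0,0,0.02,0.5],
  [0,0,0,0,0,0.06,0.5],
  [0,0,0,0,0,0.1,0.5],
  [0,0,0,0,0,0.13,0.5],
  [0,0,0,0,0,0.13,0.5],
  [0,0,0,0,0,0.13,0.5],
])

```text
t: 20.4
tool_pos: [589.1, 41.8, 204.3]
tcp_rot: [-0.001, 0.042, 0.999, 0.0]
wrist_force: [0.5, 0.0, -1.0]
width: 47.1
grip_force: 0.0
```

```bash
python3 - <<'E'
from meas import *
o=monitor.get_obs();im,d=imaging.snapshot('wrist');cv2.imwrite('pics/w4.png',cv2.resize(im[120:260,180:460],None,fx=2.8,fy=2.8))
print(o['t'],o['tool_pos'],o['wrist_force'])
measure(im,d,o,1.488)
E
```

```text
20.4 [589.07545406  41.81838805 204.33522186] [ 0.45219173  0.04128346 -0.9534966 ]
handle top z [ 88.  114.4 116.3] top s [82.5 89.3 96. ] l [-594.8 -582.4 -570.7] xy [588.1  40.7   0. ]
block z [59.5 63.9 65.5] s [151.5 174.9 195.5] l [-605.8 -581.8 -558.8]
-30 58 | -28 57 | -26 55 | -24 40 | -22 39 | -20 40 | -18 40 | -16 39 | -14 40 | -12 56 | -10 57 | -8 56 | -6 113 | -4 115 | -2 115 | 0 115 | 2 115 | 4 115 | 6 114 | 8 57 | 10 57 | 12 56 | 14 57 | 16 58 | 18 58 | 20 58 | 22 57 | 24 40 | 26 40 | 28 40 | 30 39 | 32 40 | 34 40 | 36 40 | 38 40 | 40 62 | 42 64 | 44 64 | 46 63 | 48 64 | 50 64 | 52 64 | 54 57 | 56 56 | 58 60 | 60 62 | 62 61 | 64 61 | 66 61 | 68 62 | 70 63 | 72 63 | 74 64 | 76 64 | 78 64 | 80 64 | 82 64 | 84 64 |
```

View pics/w4.png

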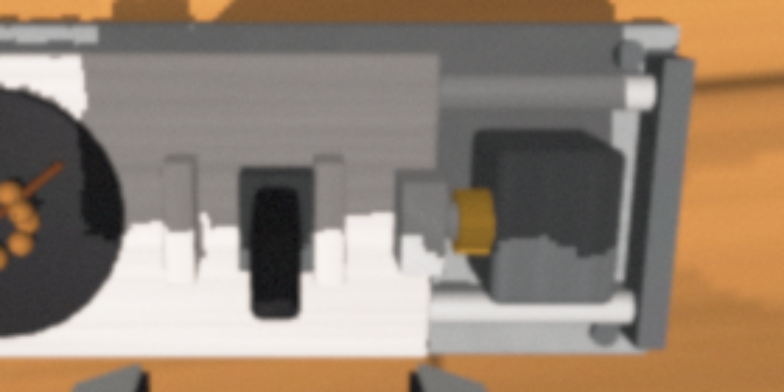

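The crop shows the handle's foot (columns 240–313) against the front lug (315–342), with a clear gap to the rear lug. The nose (395–447) is on the pin, and the gripper is well clear.

```bash
python3 -c "from workcell import job;print(job.sign_off())"
```

```text
the job is handed in; nothing more can be done
None
```

The slide is zeroed and handed in: I drew it back to about 52 mm from the block, took up the play, and pushed the nose onto the pin at about 6 N (roughly 3 mm). The last picture shows the handle's foot against the front lug and the gripper clear; the other things on the bench were not touched.

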